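# Index the coin lock to its third stop and hold it

### The job

Swing the magnifier lamp well clear of the coin lock so that there is room above it, then grip the lock's bar knob and turn it clockwise (seen from above) by feel, counting the clicks from its home stop to the third stop, without running on to the fourth. Finish while still holding the knob at the third stop, with the lamp still clear, and leave the other things on the bench where they lie.

Things in the scene. Friction and masses are not known exactly. Their poses are not given: they have to be found in the camera images.
- index_knob_grip (a point): Grip point of the lock's knob, on its vertical turning axis, 80 mm above the bench. The knob is an upright aluminium bar 50 mm long, 13 mm thick, from 62 to 98 mm above the bench, over a steel index disc (78 mm across, top at 57 mm). The point turns with it: x along the bar, y across its 13 mm (grasp), z up. Grip it firmly (25 N or more): the clicks push and pull with up to about 0.2 N m.
- index_knob (a joint): Knob angle in rad, growing clockwise from above. Starts at its home stop, 0 (it cannot go lower). A spring plunger clicks in every 24 degrees: stops at 0, 0.419, 0.838, 1.257 (third), 1.676, 2.094 (hard end). About 0.1 N m takes it out of a stop; half-way to the next it goes over a crest and is drawn on into that stop by up to about 0.2 N m. The plunger keeps it at a stop within about 0.05 rad.
- lock: Coin lock housing of steel, 46 mm high, fixed. Origin on the bench under the knob's axis, z up. It reaches from -76 to +136 mm along its x axis and 66 mm to either side; coin slot on its -x face. Towards +x on its top a brass plunger slides on a guide rail (up to 60 mm above the bench) into the gaps between the index disc's 15 rounded crests.
- lamp_pin (a point): On the upright steel grip pin at the lamp head's rim, 253 mm above the bench: 14 mm diameter, standing free from 221 to 273 mm above the bench, 278 mm from the hinge axis. Hold it and lead it round the hinge, or push it or the head sideways (about 1 N).
- lens_center (a point): Centre of the magnifier's round head (110 mm diameter, 205 to 221 mm above the bench), 230 mm from the hinge axis. It starts above the knob. Clear means at least 150 mm horizontally between this point and the knob's axis (200 mm gives a wide gripper room).
- lamp_hinge (a point): Point on the lamp's vertical hinge axis at the height of the arm, 213 mm above the bench; below it a fixed 20 mm post on a round foot (84 mm diameter). Its x axis points opposite to the arm's direction at joint value 0.
- lamp_arm (a joint): Swing of the lamp arm in rad, growing counter-clockwise seen from above, between -1.4 and 1.4; near 0 at the start. It may be swung to either side, and stays where it is left.
- token_a: Bystander: steel token, 28 mm diameter, 5 mm thick, flat on the bench; origin under its centre.
- token_b: Bystander: the other steel token, the same size.
- key: Bystander: copper key, about 60 mm long, 4 mm thick, flat on the bench; origin underneath.
- coin_cup: Bystander: enamel coin cup, 72 mm wide at the rim, 65 mm high; origin under its centre.
- screwdriver: Bystander: screwdriver lying on the bench; origin underneath.
- padlock: Bystander: padlock lying flat, body 30 x 45 x 22 mm; origin under the body.
- spray_can: Bystander: can, 56 mm diameter, 150 mm high; origin under its centre.
Not all that is in view belongs to the job. What is shaped like the lock but green is not meant.

How it is judged:
By the outcome, as a careful person would: the job done as asked, in the order asked, and still so for the second after the job is handed in, while the arm keeps its last pose, push and grip.
It also fails if it takes over 54 s, if anything falls off the work surface, if the arm or the gripper's body presses on something with over 40 N, if the wrist force passes 120 N, or if a joint passes its speed limit or range.

### The arm

A 6-joint arm with a two-finger parallel gripper is mounted at the origin on the work surface. World frame = base frame: x ahead of the robot, y to its left, z up, the work surface at z = 0. Lengths are in m, angles in rad, forces in N, time in s.
With the tool pointing down it reaches from about 0.3 to 1 m from the base axis. Payload 5.1 kg.
Tool frame: the origin (TCP) lies at the very end of the fingers, on their centre line; the grasp point (between the pads) lies 19 mm behind it (bot.grasp_offset is the distance from the TCP to the grasp point, in m); z points along the fingers, y is the line along which they close (so a half turn about z gives the same grasp; the last joint's range is limited). The gripper opens to 95 mm and grips with 3 to 60 N. Pads are 20 mm wide; open, the fingers measure 119 mm over their backs; the gripper's body (75 mm by 180 mm) begins 59 mm behind the grasp point.
Start: joints at [1.227, 0.124, 1.65, -0, 1.367, -0.083], TCP at [0.168, 0.628, 0.186] pointing down, gripper open.
Joint ranges: [-2.61, 2.61], [-1.02, 2.33], [0.03, 2.71], [-1.35, 4.49], [0.32, 2.68], [-2.91, 2.91]. Speed limits (rad/s): [2.57, 2.57, 3.14, 3.14, 3.14, 3.14].

### API

Orientations are given as a unit quaternion [w, x, y, z].
In Python, from cell import bot gives the robot as it stands.
- The arm moves only by the tool drive_tool, never from a script. Its argument "moves" is a list of rows, each a list of 3 entries, a list of its own where there are three numbers: the turn, a rotation vector about the tool's x, y, z scaled (see below), then the shift along the tool's x, y, z scaled (see below), then the opening in per cent of the stroke, from 0 (shut) to 100 (fully open). A call has 1 to 12 rows; each row shifts and turns the commanded pose from where the row before left it, along the tool's axes as they then stand; what a row does not reach is not made up. The controller multiplies each number of a shift by 0.03 m and each number of a turn by 2 rad. A row lasts 1/12 s, in which the tool goes at most 41.7 mm and 7.16 degrees, less where a joint would pass 70% of its speed; a pose out of reach is approached as far as the arm can. A call with a number of a shift or a turn outside -1 to 1 is refused whole. A call with a gripper value outside its range is refused whole. The fingers move at their own pace and stop on an object; "newtons" is the grip in N (left out, the last holds). Time passes only in rows, so rows that do not move let the fingers close. It gives the time, the measured TCP pose, the force, the opening and the grip force at its end, in the units of the state.
- bot.state(): the state, without advancing time (a new reading comes with each control period).
- bot.capture(name): name is "scene" or "top" or "wrist"; returns a dict with "color" (420x560x3 uint8, blue, green, red), "fx", "fy", "cx", "cy" (pixels), "R" (3x3) and "t" (3): a world point X has camera coordinates R X + t; the wrist camera has in their place "mount" (4x4, takes a point from camera to tool coordinates, whose origin is the TCP and whose axes are the flange's). Camera axes: x right, y down, z forward; pixel columns grow to the right and rows downward; lengths in m; the calibration is good to about 2 mm. A picture is of the moment at which its call begins: read the wrist's pose just before it. There is no depth.
- bot.close_job(): hands the job in; it is judged then, once.
Trained networks look in a picture, given as the dict that the camera call returned (one of the last four; its "shot" number tells which), for a name from the list of things; names that differ only in an ending like _2 or _b are one class to them, and where a whole thing is asked for, a point or a joint stands for the part that bears it (a point fixed in the world has none). Each returns a list of dicts, best first, with "conf" (0 to 1); they miss things now and then, are a little off and sometimes report something else, mostly with a low value. They report only what shows in the picture. A call takes as long as a camera call. They do not tell look-alikes from the thing itself.
- bot.look_for(picture, target): "rect" ([left, top, right, bottom] in pixels, round what is visible of it).
The state is a dict: "t": time; "joint_pos": joint angles; "dq": joint speeds; "effort": joint torques, N m; "tcp_pos": TCP position; "eef_rot": TCP orientation; "contact_force": force on the tool from outside, world axes, zero at the start; "wrist_torque": the same for the moment, N m; "width": finger opening in m; "grasp_force": force on a finger pad.
Only numpy, scipy, OpenCV 4.12 (cv2) and the standard library are available. Lean on these libraries where they do the work, as an engineer would, in place of code of your own. Each camera call takes 0.05 s, during which the arm holds its last target. There are 200 camera calls.

## Working session

There is one attempt and no reset: what is moved stays moved. The work goes in short steps, Python scripts to look and compute and a tool call to move; the robot and the scene stay as the last step left them, time stands still between calls to the robot, and variables do not carry over. Pictures are saved under pics/ and viewed, at most 10 in all, crops included, and the job is handed in when it is done.

Besides the shell and the picture viewer there is one more tool, called after "Call:" as name(argument=value, ...) on one line, values as JSON. drive_tool: Moves the arm, as the interface text tells. Shifts and turns lie within -1 to 1; 1 stands for 0.03 m of shift or 2 rad of turn. Its arguments: {"type":"object","properties":{"moves":{"type":"array"},"newtons":{"type":"number"}},"required":["moves"]}

```bash
mkdir -p pics
cat > h.py <<'E'
import numpy as np, cv2, pickle
from cell import bot
def shot(n,f=None):
    p=bot.capture(n)
    if f: cv2.imwrite('pics/'+f+'.png',p['color'])
    return p
def ray(p,uv):
    R=np.array(p['R']);t=np.array(p['t'])
    d=R.T@np.array([(uv[0]-p['cx'])/p['fx'],(uv[1]-p['cy'])/p['fy'],1.]); return -R.T@t,d
def atz(p,uv,z):
    o,d=ray(p,uv); return o+d*(z-o[2])/d[2]
def proj(p,X):
    c=np.array(p['R'])@X+np.array(p['t']); return [round(float(p['fx']*c[0]/c[2]+p['cx']),1),round(float(p['fy']*c[1]/c[2]+p['cy']),1)]
def tri(L):
    A=np.zeros((3,3));b=np.zeros(3)
    for p,uv in L:
        o,d=ray(p,uv);d=d/np.linalg.norm(d);M=np.eye(3)-np.outer(d,d);A+=M;b+=M@o
    return np.linalg.solve(A,b)
E
python3 - <<'E'
from h import *
ims=[]
for n in('scene','top'):
    p=shot(n,n)
    print(n,p['fx'],np.round(-np.array(p['R']).T@p['t'],3))
    for k in['index_knob_grip','lock','lamp_pin','lens_center','lamp_hinge','spray_can','coin_cup','padlock']:
        print(k,[(np.round(d['rect']).astype(int).tolist(),round(d['conf'],2)) for d in bot.look_for(p,k)][:4])
print(bot.state())
E
```

```text
scene 420.9545485109783 [ 1.049 -0.189  1.001]
index_knob_grip [([241, 229, 268, 256], 0.98), ([362, 252, 400, 286], 0.68), ([224, 169, 306, 294], 0.5)]
lock [([220, 225, 301, 306], 0.82), ([149, 163, 222, 236], 0.72), ([339, 237, 432, 334], 0.68)]
lamp_pin [([224, 170, 307, 294], 0.64), ([239, 226, 268, 257], 0.6)]
lens_center [([225, 168, 306, 295], 0.62), ([205, 253, 217, 271], 0.27)]
lamp_hinge [([228, 170, 315, 339], 0.64)]
spray_can [([418, 181, 457, 228], 0.85), ([303, 182, 330, 235], 0.74), ([224, 171, 305, 294], 0.32)]
coin_cup [([147, 259, 179, 293], 0.81)]
padlock [([103, 238, 126, 260], 0.56)]
top 420.29729820914207 [ 0.348 -0.019  1.243]
index_knob_grip [([200, 134, 227, 163], 0.96), ([348, 284, 375, 315], 0.59), ([121, 168, 153, 197], 0.51)]
lock [([322, 246, 386, 331], 0.93), ([274, 160, 338, 239], 0.57)]
lamp_pin [([287, 106, 330, 227], 0.62)]
lens_center [([286, 108, 332, 225], 0.87)]
lamp_hinge [([282, 108, 333, 226], 0.74)]
spray_can [([118, 168, 154, 198], 0.69)]
coin_cup [([377, 186, 406, 215], 0.58), ([120, 170, 155, 198], 0.32)]
padlock [([419, 243, 442, 267], 0.82)]
{'t': 0.9, 'joint_pos': array([ 1.22739913e+00,  1.23768997e-01,  1.65029077e+00,  3.49751093e-05,
        1.36746507e+00, -8.25659792e-02]), 'dq': array([-0.00134779,  0.00037733,  0.00120806, -0.00112581,  0.00120284,
        0.00041609]), 'effort': array([-2.37928201e-03, -4.17583787e+01, -3.60232902e+01,  7.73900840e-02,
        4.26420697e-02,  5.25391698e-06]), 'tcp_pos': array([0.16762239, 0.62802073, 0.18578176]), 'eef_rot': array([-9.57336343e-06,  1.30049733e-01,  9.91507471e-01,  3.67610332e-05]), 'contact_force': array([ 0.89891192,  0.87308342, -0.07830839]), 'wrist_torque': array([0.01643503, 0.01574031, 0.05684539]), 'grasp_force': 0.0, 'width': 0.09508503502280037}
```

Run:
```python
import cv2,numpy as np
a=cv2.imread('pics/scene.png')[140:350,80:460];b=cv2.imread('pics/top.png')[80:345,100:460]
cv2.imwrite('pics/s2.png',cv2.resize(a,(800,442),interpolation=3));cv2.imwrite('pics/t2.png',cv2.resize(b,(800,589),interpolation=3))
```

```text
(no output)
```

View pics/s2.png

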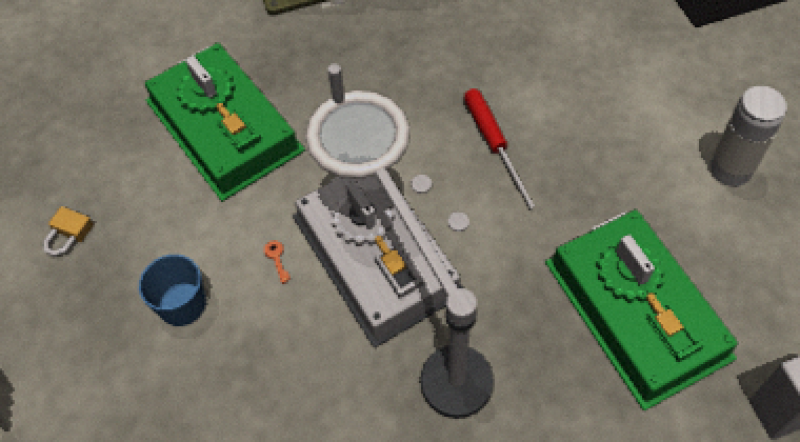

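View pics/t2.png

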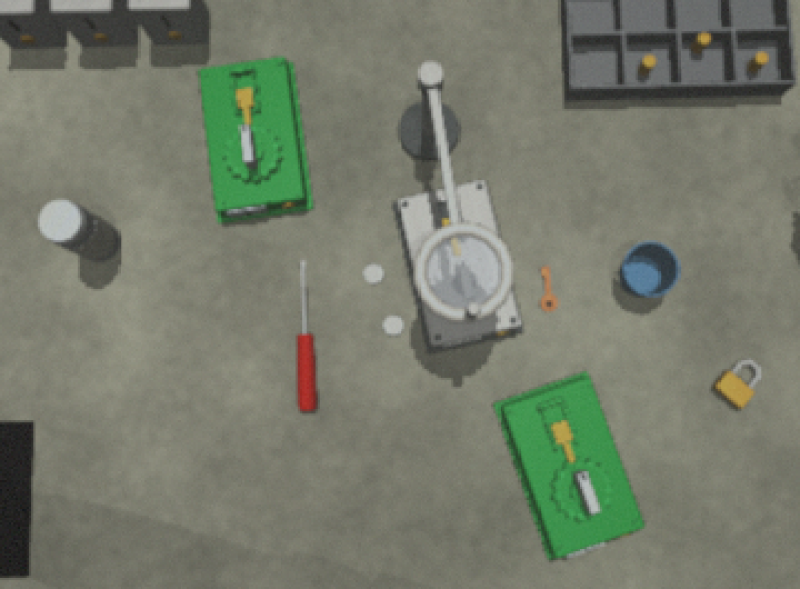

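The steel-coloured lock in the middle, under the lens, is the right one: about (250,245) in the scene view and (307,200) in the top view. The look-alikes are the two green locks, at scene (180,200) and (385,280), which are not meant. The lamp post stands beyond the plunger side, with its pin at top (312,219).

Run:
```python
from h import *
s=shot('scene');t=shot('top')
S=lambda u,v:(80+u*.475,140+v*.475); T=lambda u,v:(100+u*.45,80+v*.45)
for n,a,b in[('pin top',(336,68),(473,308)),('hinge',(461,297),(430,72)),('lens',(358,133),(463,270))]:
    print(n,np.round(tri([(s,S(*a)),(t,T(*b))]),3))
c=[atz(t,T(*q),.046) for q in[(397,203),(482,183),(522,325),(433,345)]]
print(np.round(c,3))
m=[(c[0]+c[1])/2,(c[2]+c[3])/2]; x=m[0]-m[1]; print('len',np.linalg.norm(x),'wid',np.linalg.norm(c[0]-c[1]))
x/=np.linalg.norm(x); print('axis',m[1]+.076*x, 'ang',np.arctan2(x[1],x[0]))
print('knob via scene',atz(s,S(360,205),.09), [np.round(atz(s,S(*q),.046),3) for q in[(297,200),(377,343)]])
for n,q in [('tokA',(373,273)),('tokB',(393,325)),('key',(549,290)),('cup',(650,270)),('sd tip',(303,262)),('can',(62,222))]: print(n,np.round(atz(t,T(*q),0.15 if n=='can' else .03),3))
```

```text
pin top [ 0.456 -0.079  0.271]
hinge [ 0.73  -0.042  0.23 ]
lens [ 0.505 -0.073  0.214]
[[ 0.621  0.001  0.046]
 [ 0.645 -0.111  0.046]
 [ 0.457 -0.156  0.046]
 [ 0.434 -0.041  0.046]]
len 0.19264001478354514 wid 0.11469405493531468
axis [ 0.51970828 -0.0811204   0.046     ] ang 0.228294367159275
knob via scene [ 0.51992117 -0.08484211  0.09      ] [array([ 0.46 , -0.152,  0.046]), array([ 0.673, -0.117,  0.046])]
tokA [0.532 0.035 0.03 ]
tokB [0.463 0.01  0.03 ]
key [ 0.504 -0.195  0.03 ]
cup [ 0.527 -0.328  0.03 ]
sd tip [0.549 0.127 0.03 ]
can [0.584 0.402 0.15 ]
```

Call:
drive_tool(moves=[[[0,0,0.06],[0,0,-1],100],[[0,0,0.06],[0,0,-1],100],[[0,0,0.06],[0,0,-1],100],[[0,0,0.06],[0,0,-1],100],[[0,0,0.06],[0,0,-1],100],[[0,0,0.06],[0,0,0],100],[[0,0,0.06],[0,0,0],100],[[0,0,0.06],[0,0,0],100],[[0,0,0.06],[0,0,0],100],[[0,0,0.06],[0,0,0],100],[[0,0,0.06],[0,0,0],100],[[0,0,0.06],[0,0,0],100]])

```text
t: 2.0
tcp_pos: [0.1676, 0.628, 0.3357]
eef_rot: [0.0, 0.753, 0.657, -0.0]
contact_force: [-0.1, -0.1, -1.0]
width: 0.0953
grasp_force: 0.0
```

Call:
drive_tool(moves=[[[0,0,0.06],[0,0,0],100],[[0,0,0.06],[0,0,0],100],[[0,0,0.06],[0,0,0],100],[[0,0,0.06],[0,0,0],100],[[0,0,0.06],[0,0,0],100],[[0,0,0.06],[0,0,0],100],[[0,0,0.06],[0,0,0],100],[[0,0,0.06],[0,0,0],100],[[0,0,0.06],[0,0,0],100],[[0,0,0.06],[0,0,0],100],[[0,0,0.06],[0,0,0],100]])

```text
t: 2.92
tcp_pos: [0.1676, 0.628, 0.3357]
eef_rot: [0.0, 0.998, 0.057, -0.0]
contact_force: [-0.7, -0.1, -0.4]
width: 0.0952
grasp_force: 0.0
```

Call:
drive_tool(moves=[[[0,0,0],[0.27,0.98,0],60],[[0,0,0],[0.27,0.98,0],60],[[0,0,0],[0.27,0.98,0],60],[[0,0,0],[0.27,0.98,0],60],[[0,0,0],[0.27,0.98,0],60],[[0,0,0],[0.27,0.98,0],60],[[0,0,0],[0.27,0.98,0],60],[[0,0,0],[0.27,0.98,0],60],[[0,0,0],[0.27,0.98,0],60],[[0,0,0],[0.27,0.98,0],60]])

```text
t: 3.75
tcp_pos: [0.2837, 0.3445, 0.3359]
eef_rot: [-0.0, 0.998, 0.061, 0.0]
contact_force: [1.0, 0.7, -1.1]
width: 0.0573
grasp_force: 0.0
```

Call:
drive_tool(moves=[[[0,0,0],[0.27,0.98,0],60],[[0,0,0],[0.27,0.98,0],60],[[0,0,0],[0.27,0.98,0],60],[[0,0,0],[0.27,0.98,0],60],[[0,0,0],[0.27,0.98,0],60],[[0,0,0],[0.27,0.98,0],60],[[0,0,0],[0.27,0.98,0],60],[[0,0,0],[0.27,0.98,0],60],[[0,0,0],[0.27,0.98,0],60],[[0,0,0],[0.27,0.98,0],60],[[0,0,0],[0.27,0.98,0],60],[[0,0,0],[0.27,0.98,0],60]])

```text
t: 4.75
tcp_pos: [0.4227, 0.0058, 0.336]
eef_rot: [0.0, 0.998, 0.06, 0.0]
contact_force: [1.0, -0.3, 0.2]
width: 0.0569
grasp_force: 0.0
```

```bash
cat >> h.py <<'E'
from scipy.spatial.transform import Rotation as Ro
def wshot(f=None):
    st=bot.state();p=shot('wrist',f);q=st['eef_rot'];M=np.eye(4)
    M[:3,:3]=Ro.from_quat([q[1],q[2],q[3],q[0]]).as_matrix();M[:3,3]=st['tcp_pos']
    C=np.linalg.inv(M@np.array(p['mount']));p['R']=C[:3,:3];p['t']=C[:3,3];return p
E
python3 - <<'E'
from h import *
p=wshot('w1');print(bot.state()['tcp_pos'],p['fx'],np.round(p['mount'],3).tolist())
for X in([.456,-.079,.271],[.505,-.073,.213],[.52,-.082,.098]): print(proj(p,np.array(X)))
E
```

```text
[0.42401882 0.00190283 0.33537431] 323.1568734031345 [[0.0, -0.971, -0.24, 0.067], [1.0, 0.0, -0.001, 0.0], [0.001, -0.24, 0.971, -0.199], [0.0, 0.0, 0.0, 1.0]]
[384.2, 179.9]
[368.9, 119.4]
[353.6, 109.9]
```

View pics/w1.png

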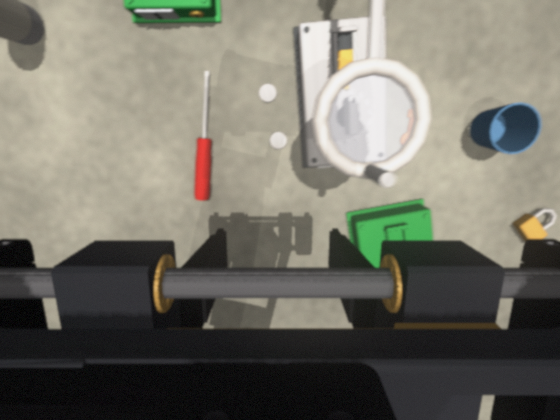

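The pin top is at (388,177), 4 px from the prediction, so the pose is good. Next I go over the pin, descend and close lightly.

Call:
drive_tool(moves=[[[0,0,0],[0.26,0.97,0],60],[[0,0,0],[0.26,0.97,0],60],[[0,0,0],[0.26,0.97,0],60],[[0,0,0],[0,0,0],60],[[0,0,0],[0,0,0.8],60],[[0,0,0],[0,0,0.8],60],[[0,0,0],[0,0,0.8],60],[[0,0,0],[0,0,0.8],60],[[0,0,0],[0,0,0],60]])

```text
t: 5.55
tcp_pos: [0.4532, -0.075, 0.2342]
eef_rot: [-0.002, 0.998, 0.061, -0.004]
contact_force: [-0.9, 0.5, 0.3]
width: 0.0568
grasp_force: 0.0
```

Call:
drive_tool(moves=[[[0,0,0],[0,0,0],0],[[0,0,0],[0,0,0],0],[[0,0,0],[0,0,0],0],[[0,0,0],[0,0,0],0],[[0,0,0],[0,0,0],0],[[0,0,0],[0,0,0],0]], newtons=5)

```text
t: 6.05
tcp_pos: [0.4566, -0.0766, 0.2408]
eef_rot: [0.0, 0.998, 0.06, 0.001]
contact_force: [-0.0, 0.2, 0.3]
width: 0.0224
grasp_force: 0.0
```

Call:
drive_tool(moves=[[[0,0,0],[0,0,0],0],[[0,0,0],[0,0,0],0],[[0,0,0],[0,0,0],0],[[0,0,0],[0,0,0],0],[[0,0,-0.02],[0.01,0.37,0],0],[[0,0,-0.02],[0.01,0.37,0],0],[[0,0,-0.02],[0.01,0.37,0],0],[[0,0,-0.02],[0.01,0.37,0],0]])

```text
t: 6.72
tcp_pos: [0.4655, -0.1199, 0.2403]
eef_rot: [-0.0, 0.99, 0.141, 0.0]
contact_force: [0.3, 0.9, 3.7]
width: 0.0133
grasp_force: 5.0
```

Call:
drive_tool(moves=[[[0,0,-0.03],[0.02,0.55,0],0],[[0,0,-0.03],[0.02,0.55,0],0],[[0,0,-0.03],[0.02,0.55,0],0],[[0,0,-0.03],[0.02,0.55,0],0],[[0,0,-0.03],[0.02,0.55,0],0],[[0,0,-0.03],[0.02,0.55,0],0],[[0,0,-0.03],[0.02,0.55,0],0],[[0,0,-0.03],[0.02,0.55,0],0]])

```text
t: 7.38
tcp_pos: [0.5314, -0.2336, 0.2403]
eef_rot: [-0.0, 0.928, 0.372, -0.0]
contact_force: [-1.6, 1.1, 2.8]
width: 0.0134
grasp_force: 5.0
```

Call:
drive_tool(moves=[[[0,0,-0.03],[0.02,0.55,0],0],[[0,0,-0.03],[0.02,0.55,0],0],[[0,0,-0.03],[0.02,0.55,0],0],[[0,0,-0.03],[0.02,0.55,0],0],[[0,0,-0.03],[0.02,0.55,0],0],[[0,0,-0.03],[0.02,0.55,0],0],[[0,0,-0.03],[0.02,0.55,0],0],[[0,0,-0.02],[0.01,0.37,0],0],[[0,0,0],[0,0,0],0]])

```text
t: 8.13
tcp_pos: [0.6382, -0.3027, 0.2402]
eef_rot: [0.001, 0.819, 0.573, 0.0]
contact_force: [0.0, -2.8, 3.7]
width: 0.0137
grasp_force: 5.0
```

Call:
drive_tool(moves=[[[0,0,0],[0,0,0],50],[[0,0,0],[0,0,0],50],[[0,0,0],[0,0,0],50],[[0,0,0],[0,0,0],50],[[0,0,0],[0,0,-0.5],50],[[0,0,0],[0,0,-0.8],50],[[0,0,0],[0,0,-1],50],[[0,0,0],[0,0,-0.8],50]])

```text
t: 8.8
tcp_pos: [0.6365, -0.3008, 0.3358]
eef_rot: [0.001, 0.819, 0.573, 0.0]
contact_force: [-0.1, 0.0, 1.3]
width: 0.0476
grasp_force: 0.0
```

Run:
```python
from h import *
s=shot('scene');t=shot('top')
a=cv2.resize(s['color'][200:340,170:350],(480,373),interpolation=3);b=cv2.resize(t['color'][120:280,240:420],(420,373),interpolation=3)[:,:320]
cv2.imwrite('pics/c1.png',np.hstack([a,b]))
for n,p in(('s',s),('t',t)):
    for k in['index_knob_grip','lens_center','lock']: print(n,k,[(np.round(d['rect']).astype(int).tolist(),round(d['conf'],2)) for d in bot.look_for(p,k)][:4])
st=bot.state();print(st['tcp_pos'],st['joint_pos'],st['width'])
```

```text
s index_knob_grip [([240, 226, 266, 260], 0.96), ([362, 255, 396, 286], 0.96), ([164, 168, 191, 191], 0.77)]
s lens_center [([150, 259, 305, 311], 0.59)]
s lock [([339, 241, 429, 332], 0.89), ([223, 212, 303, 304], 0.88), ([153, 162, 222, 233], 0.79), ([238, 224, 268, 258], 0.68)]
t index_knob_grip [([203, 136, 227, 162], 0.9), ([294, 191, 321, 216], 0.64), ([287, 109, 398, 164], 0.21)]
t lens_center [([288, 107, 399, 164], 0.6)]
t lock [([188, 106, 242, 177], 0.77), ([277, 163, 337, 240], 0.6)]
[ 0.6360234  -0.300706    0.33057064] [-5.17907499e-01  1.96249206e-01  1.33036826e+00  3.83211573e-06
  1.61842265e+00 -1.67860622e-01] 0.047623454874683384
```

View pics/c1.png

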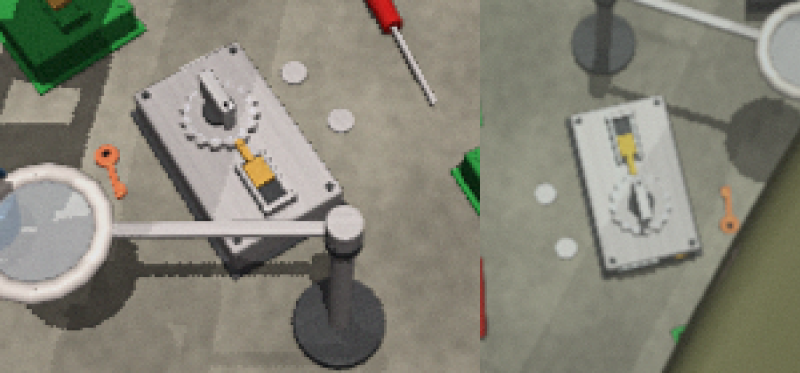

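The lamp is swung aside. The grey lock now shows fully: knob bar at scene (251,232), top (309,206). I go above it for a close look.

Call:
drive_tool(moves=[[[0,0,0.062],[0,0,0],60],[[0,0,0.062],[0,0,0],60],[[0,0,0.062],[0,0,0],60],[[0,0,0.062],[0,0,0],60],[[0,0,0.062],[0,0,0],60],[[0,0,0.062],[0,0,0],60],[[0,0,0.062],[0,0,0],60],[[0,0,0.062],[0,0,0],60]])

```text
t: 9.87
tcp_pos: [0.6362, -0.3008, 0.3309]
eef_rot: [-0.001, 0.994, 0.111, -0.001]
contact_force: [-0.6, -0.1, 0.7]
width: 0.057
grasp_force: 0.0
```

Call:
drive_tool(moves=[[[0,0,0],[-0.52,-1,0],60],[[0,0,0],[-0.52,-1,0],60],[[0,0,0],[-0.52,-1,0],60],[[0,0,0],[-0.52,-1,0],60],[[0,0,0],[-0.52,-1,0],60],[[0,0,0],[-0.52,-1,0],60],[[0,0,0],[-0.52,-1,0],60],[[0,0,0],[-0.52,-1,0],60],[[0,0,0],[0,0,0.9],60],[[0,0,0],[0,0,0.9],60],[[0,0,0],[0,0,0.9],60],[[0,0,0],[0,0,0],60]])

```text
t: 10.87
tcp_pos: [0.4569, -0.0942, 0.2443]
eef_rot: [-0.003, 0.993, 0.114, -0.006]
contact_force: [-0.3, 0.3, -1.2]
width: 0.0573
grasp_force: 0.0
```

Run:
```python
from h import *
p=wshot('w2');st=bot.state();print(st['tcp_pos'],st['eef_rot'],st['joint_pos'])
pickle.dump(p,open('w2.pkl','wb'))
print(proj(p,np.array([.52,-.082,.098])),[(np.round(d['rect']).astype(int).tolist(),round(d['conf'],2)) for d in bot.look_for(p,'index_knob_grip')][:3])
s=shot('scene');t=shot('top');print(tri([(s,(251,232.6)),(t,(309.4,206.6))]))
```

```text
[ 0.45827555 -0.09476056  0.24755875] [-0.00171921  0.99344501  0.11423691 -0.00374088] [-3.18678351e-01 -3.17437084e-01  1.95692804e+00 -1.96208128e-05
  1.51033575e+00  1.02314360e+00]
[280.7, 126.1] [([312, 319, 353, 326], 0.72), ([430, 138, 511, 199], 0.71), ([247, 101, 310, 162], 0.67)]
[ 0.50896011 -0.08163542  0.0940874 ]
```

View pics/w2.png

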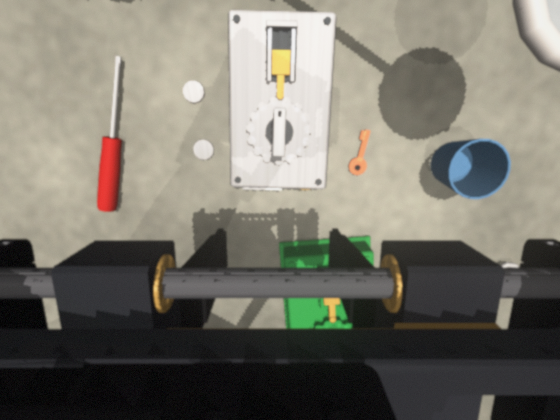

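Run:
```python
from h import *
p=pickle.load(open('w2.pkl','rb'))
cv2.imwrite('pics/w2c.png',cv2.resize(p['color'][90:180,220:340],(800,600),interpolation=2))
```

```text
(no output)
```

View pics/w2c.png

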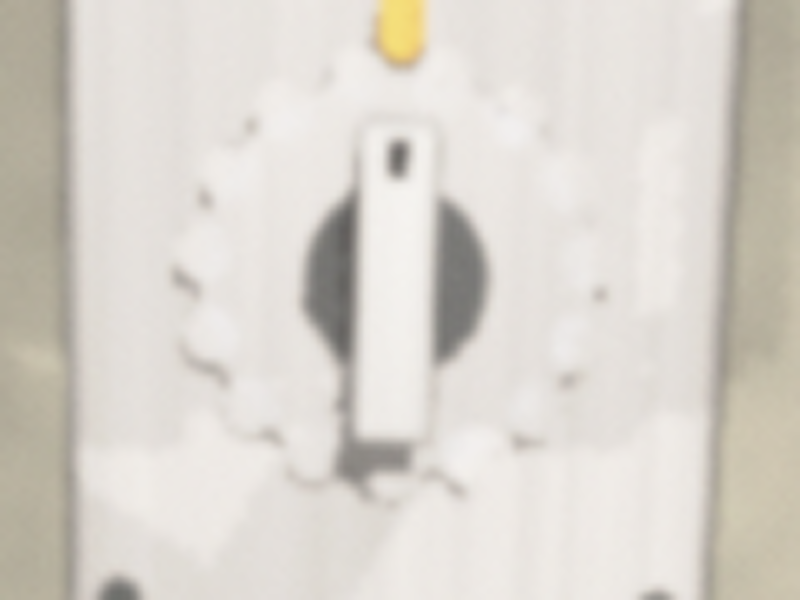

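Run:
```python
from h import *
p=pickle.load(open('w2.pkl','rb'))
a=atz(p,(279.85,108.3),.098);b=atz(p,(278.95,156.3),.098);d=a-b
print(a,b,'mid',(a+b)/2,'len',np.linalg.norm(d),'ang',np.arctan2(d[1],d[0]))
st=bot.state();q=st['eef_rot'];M=Ro.from_quat([q[1],q[2],q[3],q[0]]).as_matrix()
T=np.r_[((a+b)/2)[:2],.061];print(st['tcp_pos'],'tool ang',np.arctan2(M[1,0],M[0,0]),'d tool units',M.T@(T-st['tcp_pos'])/.03)
s=shot('scene');t=shot('top');m=(a+b)/2;print(proj(s,m),proj(t,m))
```

```text
[ 0.53697301 -0.07708532  0.098     ] [ 0.48924475 -0.08733862  0.098     ] mid [ 0.51310888 -0.08221197  0.098     ] len 0.04881718152740547 ang 0.21161051051889812
[ 0.461462   -0.09594997  0.25345083] tool ang 0.2286176034873692 d tool units [ 1.76925367 -0.06236123  6.4180925 ]
[251.0, 233.2] [309.4, 204.9]
```

Call:
drive_tool(moves=[[[0,0,0.008],[0.6,-0.02,0],60],[[0,0,0],[0.6,-0.02,0],60],[[0,0,0],[0.57,-0.02,0],60],[[0,0,0],[0,0,0.8],60],[[0,0,0],[0,0,0.8],60],[[0,0,0],[0,0,0.8],60],[[0,0,0],[0,0,0.8],60],[[0,0,0],[0,0,0.8],60],[[0,0,0],[0,0,0.6],60],[[0,0,0],[0,0,0],60],[[0,0,0],[0,0,0],60],[[0,0,0],[0,0,0],60]])

```text
t: 12.17
tcp_pos: [0.5137, -0.0828, 0.116]
eef_rot: [0.001, 0.994, 0.106, 0.002]
contact_force: [-0.5, 0.1, 0.6]
width: 0.057
grasp_force: 0.0
```

Run:
```python
from h import *
for i in range(3):
    st=bot.state();q=st['eef_rot'];print(st['tcp_pos'],2*np.arctan2(q[2],q[1]),st['width'],st['contact_force']); shot('top')
```

```text
[ 0.51371362 -0.08284012  0.11601425] 0.2127250340764817 0.05698570378412076 [-0.54296544  0.12030639  0.58500545]
[ 0.5138962  -0.08286351  0.11635544] 0.21274886014516345 0.056939536459271835 [ 0.25409431 -0.72931999  1.19138903]
[ 0.51384278 -0.08287401  0.11632728] 0.21273523776975564 0.056866578614181054 [-0.57868987 -0.06813884  1.28146218]
```

Call:
drive_tool(moves=[[[0,0,0],[0,0,0.5],60],[[0,0,0],[0,0,0.5],60],[[0,0,0],[0,0,0.4],60],[[0,0,0],[0,0,0.3],60],[[0,0,0],[0,0,0],60],[[0,0,0],[0,0,0],60],[[0,0,0],[0,0,0],60]])

```text
t: 12.9
tcp_pos: [0.5128, -0.0826, 0.0635]
eef_rot: [0.0, 0.994, 0.106, 0.001]
contact_force: [-0.1, 0.5, 0.1]
width: 0.0569
grasp_force: 0.0
```

Call:
drive_tool(moves=[[[0,0,0],[0,0,0],0],[[0,0,0],[0,0,0],0],[[0,0,0],[0,0,0],0],[[0,0,0],[0,0,0],0],[[0,0,0],[0,0,0],0],[[0,0,0],[0,0,0],0],[[0,0,0],[0,0,0],0],[[0,0,0],[0,0,0],0],[[0,0,0],[0,0,0],0],[[0,0,0],[0,0,0],0]], newtons=20)

```text
t: 13.73
tcp_pos: [0.512, -0.0819, 0.0627]
eef_rot: [-0.0, 0.994, 0.106, -0.0]
contact_force: [-0.5, 2.6, 0.6]
width: 0.0125
grasp_force: 20.0
```

Call:
drive_tool(moves=[[[0,0,0],[0,0,0],0],[[0,0,0],[0,0,0],0],[[0,0,0],[0,0,0],0],[[0,0,0],[0,0,0],0],[[0,0,0],[0,0,0],0],[[0,0,0],[0,0,0],0]], newtons=45)

```text
t: 14.23
tcp_pos: [0.512, -0.082, 0.0627]
eef_rot: [-0.0, 0.994, 0.106, -0.0]
contact_force: [-1.7, 4.6, 0.7]
width: 0.0126
grasp_force: 45.0
```

```bash
cat > st.py <<'E'
from h import *
st=bot.state();q=st['eef_rot'];a=2*np.arctan2(q[2],q[1])
print('t',st['t'],st['tcp_pos'],'ang',round(a,4),'turned',round(.2127-a,4),'w',round(st['width'],4),'g',st['grasp_force'],'F',np.round(st['contact_force'],1),'M',np.round(st['wrist_torque'],3),'q6',round(st['joint_pos'][5],3))
E
python3 st.py
```

```text
t 14.2333 [ 0.5120365  -0.08201005  0.06273303] ang 0.2127 turned -0.0 w 0.0126 g 45.00033438205719 F [-1.7  4.6  0.7] M [ 0.838  0.419 -0.101] q6 1.095
```

Gripped on the bar (12.6 mm, 45 N). Now I turn clockwise in quarter-click steps and read the moment after each.

Call:
drive_tool(moves=[[[0,0,0.018],[0,0,0],0],[[0,0,0.018],[0,0,0],0],[[0,0,0.018],[0,0,0],0],[[0,0,0],[0,0,0],0]])

```text
t: 14.57
tcp_pos: [0.512, -0.0819, 0.0628]
eef_rot: [-0.0, 0.999, 0.052, -0.0]
contact_force: [-1.3, 5.5, 2.0]
width: 0.0124
grasp_force: 45.0
```

```bash
python3 st.py
```

```text
t 14.5667 [ 0.51203998 -0.08190582  0.06276832] ang 0.104 turned 0.1087 w 0.0124 g 44.997793436050415 F [-1.3  5.5  2. ] M [ 0.934  0.464 -0.013] q6 1.204
```

Call:
drive_tool(moves=[[[0,0,0.018],[0,0,0],0],[[0,0,0.018],[0,0,0],0],[[0,0,0.018],[0,0,0],0],[[0,0,0],[0,0,0],0]])

```text
t: 14.9
tcp_pos: [0.512, -0.0818, 0.0627]
eef_rot: [-0.001, 1.0, -0.002, -0.0]
contact_force: [-1.1, 6.1, 2.4]
width: 0.0121
grasp_force: 45.0
```

```bash
python3 st.py
```

```text
t 14.9 [ 0.51199867 -0.08175388  0.06274981] ang -0.0042 turned 0.2169 w 0.0121 g 44.99655783176422 F [-1.1  6.1  2.4] M [1.029 0.407 0.012] q6 1.312
```

Call:
drive_tool(moves=[[[0,0,0.018],[0,0,0],0],[[0,0,0.018],[0,0,0],0],[[0,0,0.018],[0,0,0],0],[[0,0,0],[0,0,0],0]])

```text
t: 15.23
tcp_pos: [0.512, -0.0817, 0.0628]
eef_rot: [-0.001, 0.998, -0.056, -0.0]
contact_force: [-0.7, 6.5, 3.6]
width: 0.0126
grasp_force: 45.0
```

```bash
python3 st.py
```

```text
t 15.2333 [ 0.51203982 -0.08165709  0.06277005] ang -0.1125 turned 0.3252 w 0.0126 g 45.006646513938904 F [-0.7  6.5  3.6] M [ 1.063  0.424 -0.112] q6 1.42
```

Call:
drive_tool(moves=[[[0,0,0.018],[0,0,0],0],[[0,0,0.018],[0,0,0],0],[[0,0,0.012],[0,0,0],0],[[0,0,0],[0,0,0],0],[[0,0,0],[0,0,0],0]])

```text
t: 15.65
tcp_pos: [0.5121, -0.0815, 0.0628]
eef_rot: [-0.001, 0.995, -0.103, -0.0]
contact_force: [-0.9, 7.1, 2.2]
width: 0.0126
grasp_force: 45.0
```

```bash
python3 st.py
```

```text
t 15.65 [ 0.51205705 -0.08151359  0.06275978] ang -0.2071 turned 0.4198 w 0.0126 g 44.996697306632996 F [-0.9  7.1  2.2] M [1.2   0.452 0.05 ] q6 1.515
```

First click felt: the moment went to −0.11 (drawn on) and then recovered at 0.42 rad. Now the second.

Call:
drive_tool(moves=[[[0,0,0.018],[0,0,0],0],[[0,0,0.018],[0,0,0],0],[[0,0,0.018],[0,0,0],0],[[0,0,0],[0,0,0],0]])

```text
t: 15.98
tcp_pos: [0.512, -0.0814, 0.0627]
eef_rot: [-0.001, 0.988, -0.157, -0.0]
contact_force: [-1.3, 7.0, 2.6]
width: 0.0123
grasp_force: 45.0
```

```bash
python3 st.py
```

```text
t 15.9833 [ 0.51204579 -0.08140145  0.06273534] ang -0.316 turned 0.5287 w 0.0123 g 44.99827265739441 F [-1.3  7.   2.6] M [1.323 0.409 0.028] q6 1.624
```

Call:
drive_tool(moves=[[[0,0,0.018],[0,0,0],0],[[0,0,0.018],[0,0,0],0],[[0,0,0.018],[0,0,0],0],[[0,0,0.018],[0,0,0],0],[[0,0,0],[0,0,0],0]])

```text
t: 16.4
tcp_pos: [0.5121, -0.0812, 0.0628]
eef_rot: [-0.001, 0.974, -0.228, -0.0]
contact_force: [-1.2, 7.2, 2.8]
width: 0.0126
grasp_force: 45.0
```

```bash
python3 st.py
```

```text
t 16.4 [ 0.51214013 -0.08122865  0.0627672 ] ang -0.4605 turned 0.6732 w 0.0126 g 44.9984872341156 F [-1.2  7.2  2.8] M [ 1.391  0.304 -0.054] q6 1.768
```

Call:
drive_tool(moves=[[[0,0,0.018],[0,0,0],0],[[0,0,0.018],[0,0,0],0],[[0,0,0.018],[0,0,0],0],[[0,0,0.018],[0,0,0],0],[[0,0,0.012],[0,0,0],0],[[0,0,0],[0,0,0],0]])

```text
t: 16.9
tcp_pos: [0.5122, -0.081, 0.0627]
eef_rot: [-0.001, 0.951, -0.309, -0.0]
contact_force: [-0.1, 7.5, 2.3]
width: 0.0123
grasp_force: 45.0
```

```bash
python3 st.py
```

```text
t 16.9 [ 0.5122358  -0.08103329  0.06273667] ang -0.6281 turned 0.8408 w 0.0123 g 44.99739646911621 F [-0.1  7.5  2.3] M [1.512 0.265 0.021] q6 1.936
```

Second click done the same way. Now the third.

Call:
drive_tool(moves=[[[0,0,0.018],[0,0,0],0],[[0,0,0.018],[0,0,0],0],[[0,0,0.018],[0,0,0],0],[[0,0,0],[0,0,0],0]])

```text
t: 17.23
tcp_pos: [0.5123, -0.0809, 0.0627]
eef_rot: [-0.001, 0.933, -0.36, -0.0]
contact_force: [-0.3, 8.2, 1.3]
width: 0.0125
grasp_force: 45.0
```

```bash
python3 st.py
```

```text
t 17.2333 [ 0.51230645 -0.08093743  0.06273992] ang -0.7362 turned 0.9489 w 0.0125 g 44.997907876968384 F [-0.3  8.2  1.3] M [1.514 0.236 0.01 ] q6 2.044
```

Call:
drive_tool(moves=[[[0,0,0.018],[0,0,0],0],[[0,0,0.018],[0,0,0],0],[[0,0,0.018],[0,0,0],0],[[0,0,0.018],[0,0,0],0],[[0,0,0],[0,0,0],0]])

```text
t: 17.65
tcp_pos: [0.5125, -0.0809, 0.0628]
eef_rot: [-0.002, 0.905, -0.426, -0.0]
contact_force: [-0.1, 8.2, 1.4]
width: 0.0124
grasp_force: 45.0
```

```bash
python3 st.py
```

```text
t 17.65 [ 0.51245071 -0.08085057  0.06275484] ang -0.8806 turned 1.0933 w 0.0124 g 44.999531507492065 F [-0.1  8.2  1.4] M [ 1.544  0.122 -0.081] q6 2.188
```

Call:
drive_tool(moves=[[[0,0,0.018],[0,0,0],0],[[0,0,0.018],[0,0,0],0],[[0,0,0.018],[0,0,0],0],[[0,0,0.018],[0,0,0],0],[[0,0,0.01],[0,0,0],0],[[0,0,0],[0,0,0],0],[[0,0,0],[0,0,0],0],[[0,0,0],[0,0,0],0]])

```text
t: 18.32
tcp_pos: [0.5127, -0.0807, 0.0628]
eef_rot: [-0.002, 0.867, -0.498, -0.0]
contact_force: [1.4, 9.3, 0.4]
width: 0.0126
grasp_force: 45.0
```

Run:
```python
import runpy; runpy.run_path('st.py')
from h import *
s=shot('scene','s9');t=shot('top')
a=cv2.resize(s['color'][180:330,150:350],(800,600),interpolation=2);cv2.imwrite('pics/s9c.png',a)
```

```text
t 18.3167 [ 0.51265318 -0.08071711  0.06278288] ang -1.0433 turned 1.256 w 0.0126 g 44.997239112854004 F [1.4 9.3 0.4] M [ 1.784  0.02  -0.018] q6 2.351
```

View pics/s9c.png

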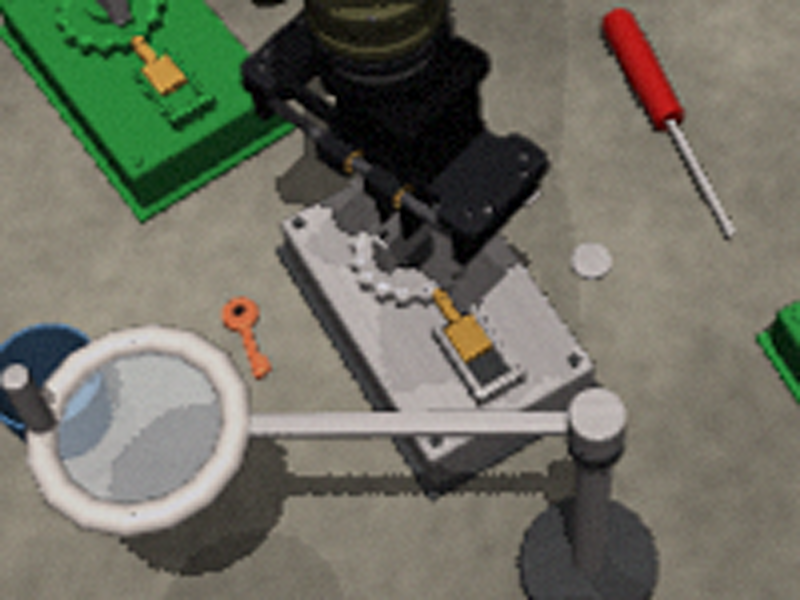

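The lamp is clear, with its lens at crop (140,430). The plunger tip is seated in a disc gap at (437,297). The knob is held at 1.256 rad with the moment near zero, so I hand it in.

```bash
python3 -c "
from cell import bot
print(bot.close_job())"
```

```text
the job is handed in; nothing more can be done
None
```

The job is handed in: the lamp is swung well clear of the coin lock, and the arm still holds the knob at the third stop (1.256 rad, three clicks felt), with nothing else on the bench touched as far as I could see.

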